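# Clear the abacus and set the desk input switch

### The job

The small red abacus stands in the way of the desk's input switch: stand it gently, upright and squarely, in the middle of the cork mat, long side along long side, and let go. Then turn the switch's endless selector the shorter way round until its orange pointer is on the yellow bead, and last press the green button fully down and release it. Never tip the abacus over, and leave everything else on the desk where it is.

Things in the scene. Friction and masses are not known exactly. Their poses are not given: they have to be found in the camera images.
- console: white input switch, 130 deep x 240 wide x 116 high, fixed; origin under its centre at desk height, x to its back, z up. Its flat face slopes 30 degrees, looking up and to -x: outward normal (-0.5, 0, 0.866), up-slope (0.866, 0, 0.5) in this frame. Knob and button stand square on the face, button 105 mm to -y of the knob
- face_centre (a point): centre of the sloping face (150 mm up-slope x 240 mm), 78 mm above the console's origin; the knob's axis meets the face 30 mm to +y of it, the button's 75 mm to -y
- selector (a joint): knob angle in rad, 0 (or any whole turn) when the orange pointer points straight up-slope, growing counter-clockwise as seen looking at the face. Turns endlessly both ways, stays where left (friction 0.03 N m). Black: skirt of 34 mm radius, top 8 mm above the face, and a grip bar 50 long x 14 thick, 8 to 41 mm above the face, lying along the pointer; orange stripe on the pointer's half
- selector_grip (a point): point on the knob's axis in the middle of its grip bar, 30 mm above the face
- selector_tip (a point): where the pointer points: 52 mm from the knob's axis, at bead height 2 mm above the face; turns with the knob
- selector_tail (a point): the point opposite selector_tip, 52 mm behind the knob's axis; it comes to the yellow bead when the selector is half a turn away from it
- bead_yellow: centre of the yellow bead, the target of the pointer, 14 mm ball fixed in the face 2 mm above it, 52 mm from the knob's axis
- bead_blue: blue bead like the yellow one. Eight beads 45 degrees apart ring the knob (the others red, red, green, white, black, brown; half sunk, no obstacle); yellow and blue sit 67.5 degrees to either side of straight up-slope and may change places
- apply (a joint): travel of the round green spring button in m: 0 up, 0.006 fully down; needs 1.5 N to start and 5 N fully down and springs back. It moves straight into the face
- apply_top (a point): centre of the green button's top, 30 mm diameter, standing 22 mm above the face when up; black housing 46 mm diameter, 12 mm high
- abacus: loose red abacus, 0.2 to 0.33 kg, 56 deep (x) x 150 long (y) x 200 high; base board 10 mm thick, two end posts, five rods of coloured beads (up to 20 thick) and a top rail; origin under the centre of the base, z up. It stands across the front of the switch
- abacus_rail (a point): middle of the abacus's top rail, 193 mm above its underside; the rail is 14 x 14 mm in section, 150 long along the abacus's y, with 28 mm free below it above the beads
- mat: thin cork mat fixed on the desk to one side of the switch, 110 (x) x 200 (y, its long side) x 4 thick; origin under its centre, so its top is 4 mm above the origin
- mug: blue cup, 70 diameter, 95 high, origin under its centre; stands beside the switch; bystander
- pen_pot: metal pot with pens, 68 diameter, pot 100 high, pens up to 148; origin under its centre; stands beside the switch; bystander
- mouse: black mouse 62 x 110 x 36, origin under its centre, on a blue pad 120 x 200 x 4; bystander
- glue_stick: glue stick standing at one end of the mat, 30 diameter, 85 high, origin under its centre; bystander
- tin: copper-coloured flat tin at the other end of the mat, 50 x 75 x 22, origin under its centre; bystander
There are look-alikes about, which are no part of the job. There is more than one size of the mat; the one meant has the size given above.

How it is judged:
By the outcome, as a careful person would: the job done as asked, in the order asked, and still so for the second after the job is handed in, with the robot touching nothing.
It also fails if it takes over 64 s, if anything falls off the work surface, if the arm or the gripper's body presses on something with over 40 N, if the wrist force passes 120 N, or if a joint passes its speed limit or range.

### The arm

A 6-joint arm with a two-finger parallel gripper is mounted at the origin on the work surface. World frame = base frame: x ahead of the robot, y to its left, z up, the work surface at z = 0. Lengths are in m, angles in degrees, forces in N, time in s.
With the tool pointing down it reaches from about 0.275 to 0.75 m from the base axis. Payload 10.2 kg.
Tool frame: the origin (TCP) lies on the centre line of the jaws, within the pads' length; the fingertips stand 19 mm ahead of it and the grasp point (between the pads) is the TCP; z points along the fingers, y is the direction in which the jaws open and shut (so a half turn about z gives the same grasp; the last joint's range is limited). The gripper opens to 85 mm and grips with 20 to 120 N. Pads are 22 mm wide; open, the fingers measure 114 mm over their backs; the gripper's body (76 mm by 85 mm) begins 54 mm behind the grasp point. The pads swing forward as they close: fully open they stand 13 mm farther back than shut.
Start: joints at [-84.534, 17.928, 85.812, -0, 76.261, -12.8], TCP at [0.165, -0.499, 0.25] pointing down, gripper open.
Joint ranges: [-168.41, 168.41], [-55.51, 124.54], [10.69, 146.95], [-70.63, 250.63], [1, 178], [-165.06, 165.06]. Speed limits (degrees/s): [136.94, 136.94, 172.46, 180, 180, 180].

### API

Orientations are given as [roll, pitch, yaw] about the fixed x, y, z axes, in that order (R = Rz(yaw) Ry(pitch) Rx(roll)).
In Python, from bench import bot, optics, job, spotter gives the robot as it stands. The module is installed in compiled form; this text tells all that it offers.
- The arm moves only by the shell command python3 -m crank 'ROWS' [OPENING]. ROWS is JSON, one flat list of numbers, 6 for each row, row after row: the shift along the tool's x, y, z in m, then the turn, a rotation vector about the tool's x, y, z in degrees. In form: [dx, dy, dz, ax, ay, az, dx, dy, dz, ax, ay, az, ...]. A call has 1 to 10 rows; each row shifts and turns the commanded pose from where the row before left it, along the tool's axes as they then stand; what a row does not reach is not made up. A row lasts 1/12 s, in which the tool goes at most 41.7 mm and 7.16 degrees, less where a joint would pass 70% of its speed; a pose out of reach is approached as far as the arm can. A call with a gripper value outside its range is refused whole. OPENING is the closure, from 0 (fully open) to 1 (shut), set as the call begins (- or left out, the last holds). The fingers move at their own pace and stop on an object; the grip force is fixed at half the most. Time passes only in rows, so rows that do not move let the fingers close. It gives the time, the measured TCP pose, the force and the opening at its end, in the units of the state.
- bot.get_obs(): the state, without advancing time (a new reading comes with each control period).
- optics.camera(name): name is "side" or "top"; returns (picture, depth): 420x560x3 uint8, blue, green, red; 420x560 float32, m along the optical axis (not along the pixel's ray), 0 where there is no reading.
- optics.camera_params(name): a dict with "K" (3x3 intrinsics, pixels), "extrinsics" (4x4, takes a point from camera to world coordinates). Camera axes: x right, y up, looking along -z (the intrinsics and any distortion apply to the point x, -y, -z); pixel columns grow to the right and rows downward; lengths in m; the calibration is good to about 2 mm. A picture is of the moment at which its call begins. camera_params takes no time and is no camera call.
- job.sign_off(): hands the job in, once; it reports no verdict.
Trained networks look in the newest picture that a camera, given by its name, has taken for a name from the list of things; names that differ only in an ending like _2 or _b are one class to them, and where a whole thing is asked for, a point or a joint stands for the part that bears it (a point fixed in the world has none). Each returns a list of dicts, best first, with "confidence" (0 to 1); they miss things now and then, are a little off and sometimes report something else, mostly with a low value. They report only what shows in the picture. A call takes as long as a camera call. They do not tell look-alikes from the thing itself.
- spotter.search_frame(camera, query): "position" ([x, y, z] in m, in world coordinates, good to about 4 mm: the middle of the surface that is visible of it).
The state is a dict: "time_s": time; "qpos": joint angles; "joint_vel": joint speeds; "effort": joint torques, N m; "eef_pos": TCP position; "eef_rot": TCP orientation; "ft_force": force on the tool from outside, world axes, zero at the start; "wrist_torque": the same for the moment, N m; "width": opening from 0.0 (shut) to 1.0 (fully open).
Only numpy, scipy, OpenCV 4.12 (cv2) and the standard library are available. Lean on these libraries where they do the work, as an engineer would, in place of code of your own. Each camera call takes 0.05 s, during which the arm holds its last target.

## Working session

There is one attempt and no reset: what is moved stays moved. The work goes in short steps, Python scripts to look and compute and a shell command to move; the robot and the scene stay as the last step left them, time stands still between calls to the robot, and variables do not carry over. Pictures are saved under pics/ and viewed, and the job is handed in when it is done.

```bash
mkdir -p pics
python3 - <<'E'
from bench import bot, optics, job, spotter
import cv2, numpy as np
print(bot.get_obs())
for n in("side","top"):
    p,d=optics.camera(n); cv2.imwrite(f"pics/{n}0.png",p); np.savez(f"{n}0.npz",p=p,d=d)
    c=optics.camera_params(n); print(n,c)
for q in["console","abacus","abacus_rail","mat","bead_yellow","bead_blue","selector_grip","apply_top","selector_tip"]:
  for n in("side","top"):
    print(q,n,[(np.round(r["position"],3).tolist(),round(r["confidence"],2)) for r in spotter.search_frame(n,q)])
E
```

```text
{'time_s': 0.0, 'qpos': array([-8.45337715e+01,  1.79593841e+01,  8.58560643e+01,  3.18988112e-04,
        7.62587206e+01, -1.28003496e+01]), 'joint_vel': array([-3.13439304e-05,  5.85056631e-02,  1.83072248e-02,  1.04854489e-01,
       -6.49380588e-02,  9.53908609e-02]), 'effort': array([ 7.87811259e-04, -4.12267685e+01, -2.59743029e+01, -1.25817155e-04,
        4.01416677e-03, -1.75154815e-05]), 'eef_pos': array([ 0.16451768, -0.49830727,  0.24972209]), 'eef_rot': array([-1.79927743e+02, -1.67345345e-02,  1.82664915e+01]), 'ft_force': array([ 0.65195654, -0.02151223, -0.56607467]), 'wrist_torque': array([-0.01798245,  0.00555502, -0.01216017]), 'width': 1.0033138785219893}
side {'K': array([[509.19622747,   0.        , 278.97645755],
       [  0.        , 509.19622747, 212.42693021],
       [  0.        ,   0.        ,   1.        ]]), 'extrinsics': array([[-0.95412806,  0.20312172, -0.21995731,  0.21464871],
       [-0.29920971, -0.6207952 ,  0.72462878,  0.89534091],
       [ 0.0106394 ,  0.75720202,  0.65309411,  0.97463707],
       [ 0.        ,  0.        ,  0.        ,  1.   
[... 821 characters left out ...]
.33, 0.008], 0.96), ([0.356, -0.184, 0.004], 0.67), ([0.33, -0.413, 0.001], 0.45)]
mat top [([0.267, -0.415, 0.001], 0.94), ([0.333, -0.188, 0.002], 0.79), ([0.509, -0.331, 0.003], 0.68)]
bead_yellow side [([0.616, 0.025, 0.095], 0.47)]
bead_yellow top []
bead_blue side [([0.37, -0.309, 0.052], 0.24)]
bead_blue top [([0.669, -0.332, 0.02], 0.46)]
selector_grip side [([0.618, 0.024, 0.096], 0.58)]
selector_grip top [([0.619, 0.018, 0.09], 0.94), ([0.622, -0.012, 0.09], 0.65)]
apply_top side []
apply_top top [([0.61, -0.093, 0.094], 0.63)]
selector_tip side [([0.62, 0.022, 0.094], 0.7), ([0.669, -0.334, 0.02], 0.36)]
selector_tip top [([0.502, 0.02, 0.095], 0.74), ([0.62, 0.016, 0.091], 0.55)]
```

View pics/side0.png

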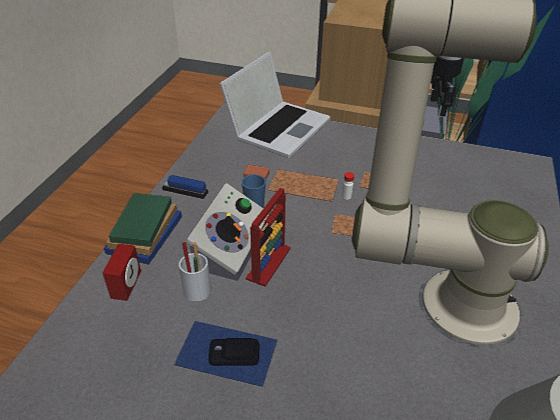

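View pics/top0.png

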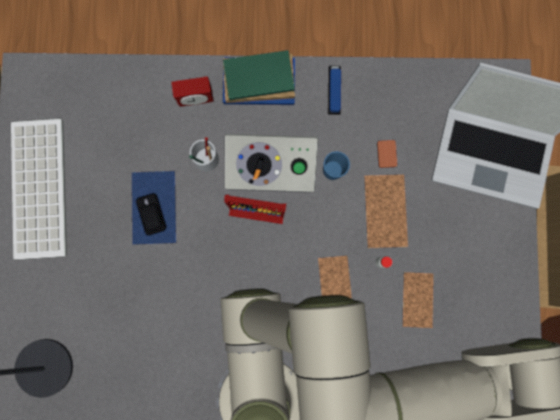

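```bash
cat > h.py <<'E'
import numpy as np, cv2
from bench import bot, optics, job, spotter
def cloud(n,d):
    c=optics.camera_params(n);K=c["K"];E=c["extrinsics"]
    v,u=np.mgrid[:420,:560]
    x=(u-K[0,2])/K[0,0]*d; y=(v-K[1,2])/K[1,1]*d
    P=np.stack([x,-y,-d],-1)
    return P@E[:3,:3].T+E[:3,3]
def proj(n,p):
    c=optics.camera_params(n);K=c["K"];E=c["extrinsics"]
    q=(np.atleast_2d(p)-E[:3,3])@E[:3,:3]
    return np.stack([K[0,0]*q[:,0]/-q[:,2]+K[0,2],K[1,1]*-q[:,1]/-q[:,2]+K[1,2]],-1)
def ray(n,u,v,z):
    c=optics.camera_params(n);K=c["K"];E=c["extrinsics"]
    d=E[:3,:3]@np.array([(u-K[0,2])/K[0,0],-(v-K[1,2])/K[1,1],-1]);o=E[:3,3]
    return o+d*(z-o[2])/d[2]
E
python3 - <<'E'
from h import *
for n,(r0,r1,c0,c1) in {"top":(120,280,180,420),"side":(160,310,170,370)}.items():
    p=np.load(f"{n}0.npz")["p"]
    cv2.imwrite(f"pics/{n}_crop0.png",cv2.resize(p[r0:r1,c0:c1],None,fx=3.3,fy=3.3,interpolation=cv2.INTER_CUBIC))
z=np.load("top0.npz");W=cloud("top",z["d"]);p=z["p"].astype(int);b,g,r=p[...,0],p[...,1],p[...,2]
print("desk z",np.median(W[350:,60:100][...,2]),W[300,100])
# mat
v,u=np.mgrid[:420,:560]
m=(r>b+35)&(r>g+15)&(u>355)&(u<415)&(v>168)&(v<255)&(W[...,2]<0.02)
n_,l,s,_=cv2.connectedComponentsWithStats(m.astype(np.uint8));k=1+s[1:,4].argmax()
pts=np.array([ray("top",uu,vv,0.004)[:2] for vv,uu in zip(*np.where(l==k))],np.float32)
print("mat",cv2.minAreaRect(pts), pts.mean(0))
# abacus rail
m=(W[...,2]>0.17)&(u>215)&(u<300)&(v>180)&(v<235)
q=W[m];print("rail",len(q),q[:,2].min(),q[:,2].max(),cv2.minAreaRect(q[:,:2].astype(np.float32)),np.median(q,0))
z2=np.load("side0.npz");W2=cloud("side",z2["d"]);
m=(W2[...,2]>0.182)&(W2[...,2]<.22)&(abs(W2[...,0]-.505)<.05)&(abs(W2[...,1]-.02)<.12)
q=W2[m];print("rail side",len(q),q[:,2].max(),cv2.minAreaRect(q[:,:2].astype(np.float32)),q.mean(0))
# console
for n,WW,pp in(("top",W,z["p"]),("side",W2,z2["p"])):
    white=(pp.min(-1)>120)&(abs(WW[...,0]-.62)<.12)&(abs(WW[...,1])<.17)&(WW[...,2]>.03)&(WW[...,2]<.13)
    q=WW[white];print(n,len(q),q.min(0),q.max(0),cv2.minAreaRect(q[:,:2].astype(np.float32)))
    A=np.c_[q[:,:2],np.ones(len(q))]
    for i in range(6):
        s=np.linalg.lstsq(A,q[:,2],rcond=None)[0];e=A@s-q[:,2];k=abs(e)<.004 if i else abs(e)<.02;A=A[k];q=q[k]
    nn=np.array([-s[0],-s[1],1]);nn/=np.linalg.norm(nn);print("plane",len(q),s,nn,np.degrees(np.arctan2(nn[1],-nn[0])),cv2.minAreaRect(q[:,:2].astype(np.float32)))
E
```

```text
desk z 0.0001794745088466998 [0.26119924 0.43789438 0.00610379]
mat ((0.5132736563682556, -0.3346918821334839), (0.19934353232383728, 0.11004750430583954), 2.08115816116333) [ 0.51254344 -0.33471665]
rail 438 0.17221159910848982 1.485950463040805 ((0.44911444187164307, 0.029231898486614227), (0.14969344437122345, 0.14530746638774872), 81.60964965820312) [0.51042099 0.01620149 0.19951341]
rail side 382 0.20501537831214922 ((0.5078127384185791, 0.02095559611916542), (0.15221412479877472, 0.01943552866578102), 81.79661560058594) [0.50770569 0.02990146 0.19669414]
top 3944 [ 0.55864143 -0.13661725  0.03515097] [0.69507437 0.16820004 0.12178669] ((0.6277604699134827, 0.016686588525772095), (0.3047942817211151, 0.1336708515882492), 89.03353118896484)
plane 2869 [ 0.57628675 -0.01090471 -0.28172495] [-0.49928646  0.00944768  0.86638546] 1.084042064718858 ((0.6266658902168274, 0.004361763596534729), (0.2792932391166687, 0.13135476410388947), 89.16971588134766)
side 2291 [ 0.55749235 -0.16126977  0.03194103] [0.69167896 0.16991575 0.11823335] ((0.6244296431541443, 0.00468793511390686), (0.3330995738506317, 0.13177168369293213), 88.32623291015625)
plane 1860 [ 0.57432631 -0.01428782 -0.2797485 ] [-0.4979938   0.01238885  0.86709209] 1.4250834114892312 ((0.6240515112876892, 0.016880854964256287), (0.30544233322143555, 0.12978805601596832), 88.76612091064453)
```

View pics/top_crop0.png

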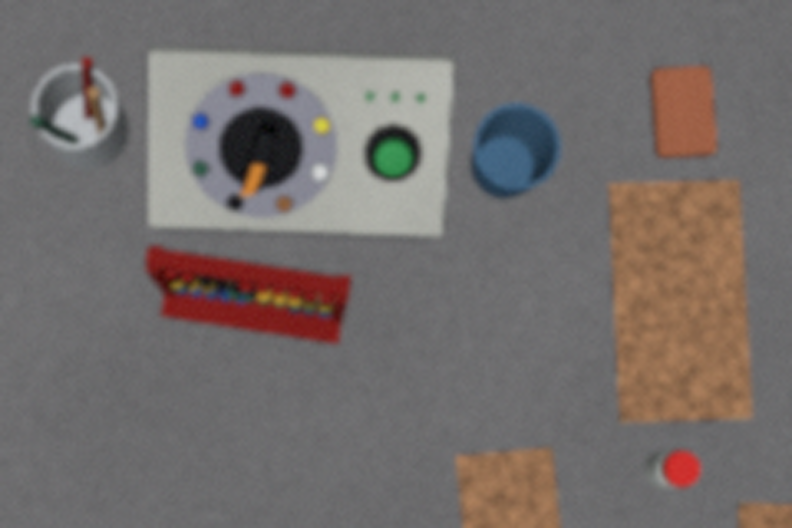

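View pics/side_crop0.png

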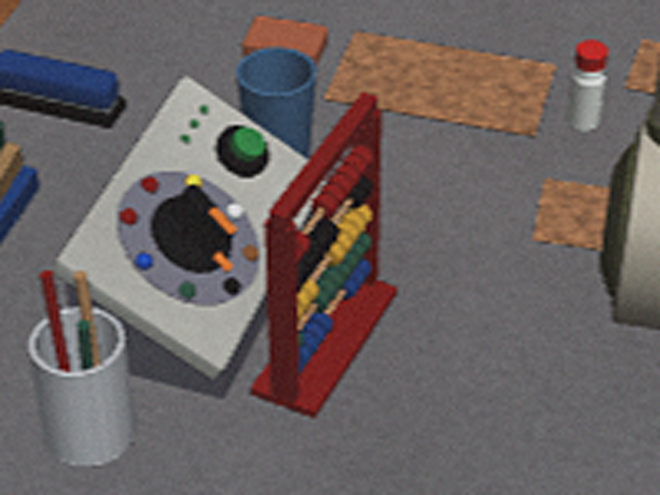

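```bash
cat >> h.py <<'E'
from scipy.spatial.transform import Rotation as R
def pose():
    o=bot.get_obs();return np.array(o["eef_pos"]),R.from_euler("xyz",o["eef_rot"],degrees=True),o
def go(target,Rt=None,frac=1):
    p,Rc,o=pose()
    print("t",round(o["time_s"],2),"shift tool mm",np.round(Rc.inv().apply(np.array(target)-p)*1e3,1),end=" ")
    if Rt is not None: 
        print("rotvec deg",np.round((Rc.inv()*Rt).as_rotvec(degrees=True),2),end=" ")
        print("shift if rot first",np.round(Rt.inv().apply(np.array(target)-p)*1e3,1))
    print("")
def down(yaw): return R.from_euler("xyz",[180,0,yaw],degrees=True)
E
python3 - <<'E'
from h import *
for n in("top","side"):
    z=np.load(n+"0.npz");W=cloud(n,z["d"])
    p=z["p"].astype(int)
    m=(abs(W[...,2]-.199)<.005)&(abs(W[...,0]-.505)<.05)&(abs(W[...,1]-.02)<.12)&(p[...,2]>p[...,1]+40)
    q=W[m];c,s,a=cv2.minAreaRect(q[:,:2].astype(np.float32))
    l=cv2.fitLine(q[:,:2].astype(np.float32),cv2.DIST_HUBER,0,.01,.01).ravel()
    print(n,len(q),c,s,a,np.degrees(np.arctan2(l[1],l[0])),l[2:],np.median(q[:,2]))
    m=(p[...,2]>p[...,1]+40)&(p[...,2]>p[...,0]+40)&(abs(W[...,2]-.009)<.007)&(abs(W[...,0]-.505)<.07)&(abs(W[...,1]-.02)<.12)
    q=W[m];print("base",len(q),cv2.minAreaRect(q[:,:2].astype(np.float32)))
go([.509,.02,.30],down(81.7))
E
```

```text
top 337 (0.510933518409729, 0.019663192331790924) (0.14881494641304016, 0.013831311836838722) 81.54056549072266 81.523445 [0.5107066  0.01944076] 0.1995874149768262
base 398 ((0.4952716827392578, 0.021464921534061432), (0.14795123040676117, 0.02379663847386837), 81.8289566040039)
side 264 (0.5073736310005188, 0.020579684525728226) (0.15054240822792053, 0.01426090206950903) 81.97373962402344 82.03085 [0.5097366 0.0429517] 0.199439259183807
base 535 ((0.508713960647583, 0.005536295473575592), (0.08547670394182205, 0.18770425021648407), 5.575924873352051)
t 1.0 shift tool mm [ 489.6 -384.4  -49.7] rotvec deg [ -0.    -0.   -63.43] shift if rot first [562.8 266.  -49.7]
```

```bash
python3 -m crank '[0.02,-0.015,-0.006,0,0,0, 0.03,-0.024,-0.006,0,0,0, 0.031,-0.0245,-0.006,0,0,0, 0.031,-0.0245,-0.006,0,0,0, 0.031,-0.0245,-0.006,0,0,0, 0.031,-0.0245,-0.006,0,0,0, 0.031,-0.0245,-0.006,0,0,0, 0.031,-0.0245,-0.004,0,0,0, 0.031,-0.0245,-0.004,0,0,0, 0.031,-0.0245,0,0,0,0]' 0
python3 -m crank '[0.031,-0.0245,0,0,0,0, 0.031,-0.0245,0,0,0,0, 0.031,-0.0245,0,0,0,0, 0.031,-0.0245,0,0,0,0, 0.031,-0.0245,0,0,0,0, 0.031,-0.0245,0,0,0,0, 0.005,-0.001,0,0,0,0]' 0
python3 -m crank '[0,0,0,0,0,-7.05, 0,0,0,0,0,-7.05, 0,0,0,0,0,-7.05, 0,0,0,0,0,-7.05, 0,0,0,0,0,-7.05, 0,0,0,0,0,-7.05, 0,0,0,0,0,-7.05, 0,0,0,0,0,-7.05, 0,0,0,0,0,-7.05, 0,0,0,0,0,0]' 0
python3 - <<'E'
from h import *
go([.509,.02,.193],down(81.7))
E
```

```text
time_s: 1.83
eef_pos: [0.3747, -0.1803, 0.3013]
eef_rot: [179.9, -0.1, 18.3]
ft_force: [0.9, -1.7, -0.3]
width: 0.999
time_s: 2.42
eef_pos: [0.5105, 0.023, 0.3]
eef_rot: [-179.9, -0.0, 18.5]
ft_force: [-0.2, -0.2, -0.2]
width: 1.001
time_s: 3.25
eef_pos: [0.5088, 0.0181, 0.3003]
eef_rot: [-180.0, 0.0, 82.0]
ft_force: [-0.3, 0.6, 1.2]
width: 0.997
t 3.25 shift tool mm [  2.   -0.  107.3] rotvec deg [-0.    0.01  0.25] shift if rot first [  2.   -0.  107.3]
```

```bash
python3 -m crank '[0.001,0,0.02,0,0,0, 0.001,0,0.025,0,0,0, 0,0,0.025,0,0,0, 0,0,0.02,0,0,0, 0,0,0.0125,0,0,0, 0,0,0.005,0,0,0, 0,0,0,0,0,0]' 0
python3 - <<'E'
from h import *
go([.509,.02,.193],down(81.7))
p,d=optics.camera("top"); cv2.imwrite("pics/t1.png",cv2.resize(p[140:280,180:380],None,fx=4,fy=4)[:600,:800])
E
```

```text
time_s: 3.83
eef_pos: [0.5088, 0.0202, 0.1921]
eef_rot: [-179.9, -0.0, 81.6]
ft_force: [-0.0, -0.3, -0.9]
width: 1.002
t 3.83 shift tool mm [-0.2  0.2 -0.9] rotvec deg [-0.1  -0.   -0.15] shift if rot first [-0.2  0.2 -0.9]
```

View pics/t1.png

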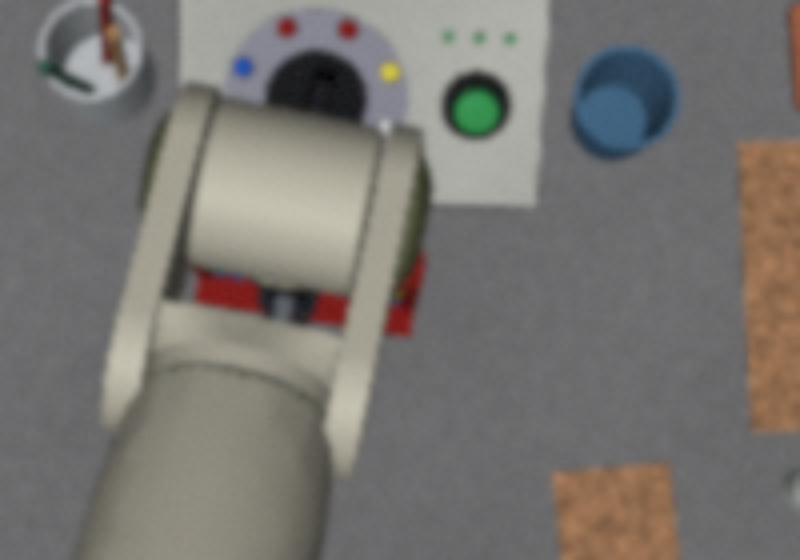

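```bash
python3 -m crank '[0,0,0,0,0,0, 0,0,0,0,0,0, 0,0,0,0,0,0, 0,0,0,0,0,0, 0,0,0,0,0,0, 0,0,0,0,0,0, 0,0,0,0,0,0, 0,0,0,0,0,0]' 1
python3 -m crank '[0,0,0,0,0,0, 0,0,0,0,0,0, 0,0,0,0,0,0, 0,0,0,0,0,0]' 1
python3 -m crank '[0,0,-0.004,0,0,0, 0,0,-0.008,0,0,0, 0,0,-0.008,0,0,0, 0,0,0,0,0,0, 0,0,0,0,0,0]' 1
python3 - <<'E'
from h import *
p,d=optics.camera("side"); cv2.imwrite("pics/s1.png",p[150:330,160:400].repeat(3,0).repeat(3,1))
E
```

```text
time_s: 4.55
eef_pos: [0.5092, 0.0204, 0.1931]
eef_rot: [180.0, 0.0, 81.7]
ft_force: [-1.2, 0.2, 3.2]
width: 0.151
time_s: 4.88
eef_pos: [0.5092, 0.0204, 0.1931]
eef_rot: [180.0, -0.0, 81.7]
ft_force: [-0.7, -0.2, 5.8]
width: 0.15
time_s: 5.3
eef_pos: [0.5093, 0.0204, 0.2132]
eef_rot: [179.9, 0.0, 81.7]
ft_force: [-1.0, -0.2, -3.1]
width: 0.152
```

View pics/s1.png

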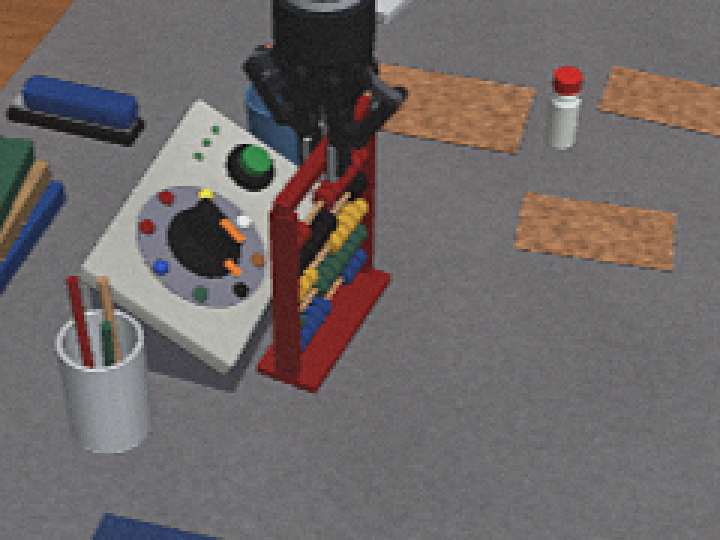

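```bash
python3 -m crank '[0,0,-0.008,0,0,0, 0,0,-0.012,0,0,0, 0,0,-0.016,0,0,0, 0,0,-0.018,0,0,0, 0,0,-0.018,0,0,0, 0,0,-0.016,0,0,0, 0,0,-0.012,0,0,0, 0,0,-0.006,0,0,0]' 1
python3 - <<'E'
from h import *
z=np.load("side0.npz");p=z["p"].astype(int);b,g,r=p[...,0],p[...,1],p[...,2];v,u=np.mgrid[:420,:560]
W=cloud("side",z["d"])
m=(r>b+35)&(r>g+15)&(abs(W[...,0]-.51)<.13)&(abs(W[...,1]+.333)<.08)&(W[...,2]<.012)
n_,l,s,_=cv2.connectedComponentsWithStats(m.astype(np.uint8));k=1+s[1:,4].argmax()
pts=np.array([ray("side",uu,vv,.004)[:2] for vv,uu in zip(*np.where(l==k))],np.float32)
print("mat side",s[k],cv2.minAreaRect(pts),pts.mean(0))
go([.5115,-.334,.32],down(2.1))
E
```

```text
time_s: 6.02
eef_pos: [0.5094, 0.0204, 0.3207]
eef_rot: [179.9, 0.0, 81.7]
ft_force: [0.1, 0.2, -2.6]
width: 0.148
mat side [ 268  170   71   31 1388] ((0.509170651435852, -0.33022961020469666), (0.2005062848329544, 0.11825017631053925), 2.394834280014038) [ 0.5069685  -0.33307743]
t 6.02 shift tool mm [-350.4   53.2    0.8] rotvec deg [ 0.12 -0.09 79.62] shift if rot first [-10.8 354.2   0.7]
```

```bash
python3 -m crank '[-0.01,0.0015,0,0,0,0, -0.02,0.003,0,0,0,0, -0.03,0.0045,0,0,0,0, -0.035,0.0055,0,0,0,0, -0.035,0.0055,0,0,0,0, -0.035,0.0055,0,0,0,0, -0.035,0.0055,0,0,0,0, -0.035,0.0055,0,0,0,0, -0.035,0.0055,0,0,0,0, -0.03,0.0045,0,0,0,0]' 1
python3 -m crank '[-0.025,0.004,0,0,0,0, -0.015,0.002,0,0,0,0, -0.01,0.001,0,0,0,0, 0,0,0,0,0,4, 0,0,0,0,0,6.6, 0,0,0,0,0,7, 0,0,0,0,0,7, 0,0,0,0,0,7, 0,0,0,0,0,7, 0,0,0,0,0,7]' 1
python3 -m crank '[0,0,0,0,0,7, 0,0,0,0,0,7, 0,0,0,0,0,7, 0,0,0,0,0,6, 0,0,0,0,0,4.5, 0,0,0,0,0,2.5, 0,0,0,0,0,0, 0,0,0,0,0,0]' 1
python3 - <<'E'
from h import *
go([.511,-.333,.32],down(2.2))
for n in("top","side"):
    p,d=optics.camera(n); cv2.imwrite(f"pics/{n}2.png",p); np.savez(n+"2.npz",p=p,d=d)
E
```

```text
time_s: 6.85
eef_pos: [0.511, -0.2861, 0.3175]
eef_rot: [-179.9, -0.0, 81.6]
ft_force: [0.3, -0.0, -1.9]
width: 0.151
time_s: 7.68
eef_pos: [0.5114, -0.3335, 0.3181]
eef_rot: [-179.9, 0.0, 35.8]
ft_force: [-0.9, -0.2, -3.0]
width: 0.148
time_s: 8.35
eef_pos: [0.5115, -0.3336, 0.3183]
eef_rot: [-180.0, 0.0, 2.2]
ft_force: [-0.2, -0.0, -3.1]
width: 0.149
t 8.35 shift tool mm [-0.4 -0.6 -1.7] rotvec deg [-0.04  0.04  0.01] shift if rot first [-0.4 -0.6 -1.7]
```

View pics/side2.png

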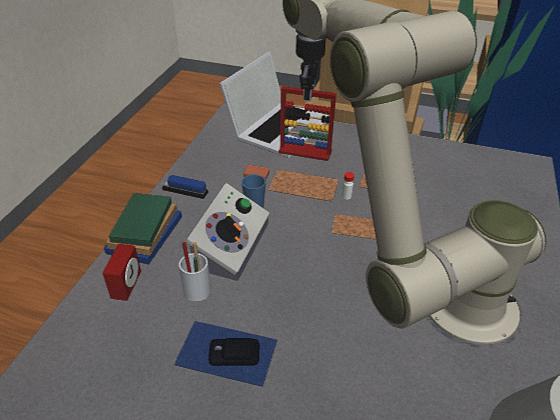

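View pics/top2.png

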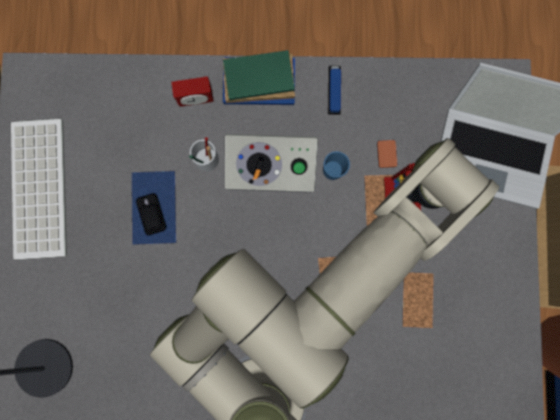

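```bash
python3 -m crank '[0,0,0.006,0,0,0, 0,0,0.012,0,0,0, 0,0,0.018,0,0,0, 0,0,0.018,0,0,0, 0,0,0.018,0,0,0, 0,0,0.016,0,0,0, 0,0,0.012,0,0,0, 0,0,0.006,0,0,0, 0,0,0.002,0,0,0,0,0,0,0,0,0]' 1
python3 - <<'E'
from h import *
go([.511,-.333,.197],down(2.2))
for n in("top","side"):
    p,d=optics.camera(n); np.savez(n+"3.npz",p=p,d=d)
    u0,v0=(255,110) if n=="side" else (350,130)
    cv2.imwrite(f"pics/{n}3.png",cv2.resize(p[v0:v0+130,u0:u0+130],None,fx=4.5,fy=4.5,interpolation=cv2.INTER_CUBIC))
E
```

```text
time_s: 9.28
eef_pos: [0.5116, -0.3336, 0.2107]
eef_rot: [-180.0, 0.0, 2.1]
ft_force: [-0.1, -0.4, -3.0]
width: 0.153
t 9.28 shift tool mm [-0.6 -0.7 13.7] rotvec deg [-0.01  0.01 -0.07] shift if rot first [-0.6 -0.7 13.7]
```

View pics/side3.png

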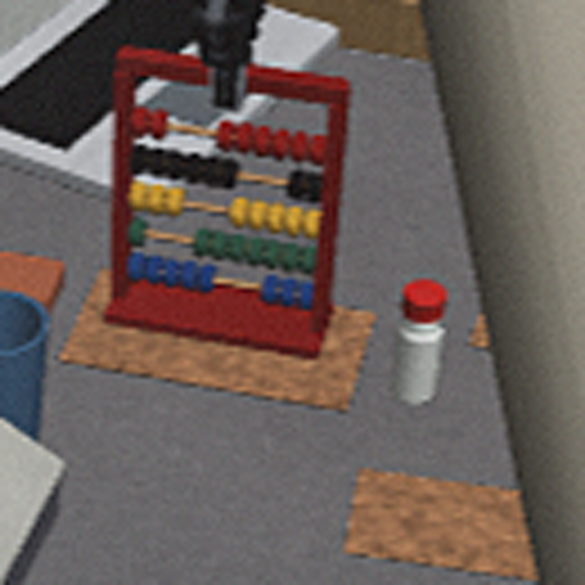

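View pics/top3.png

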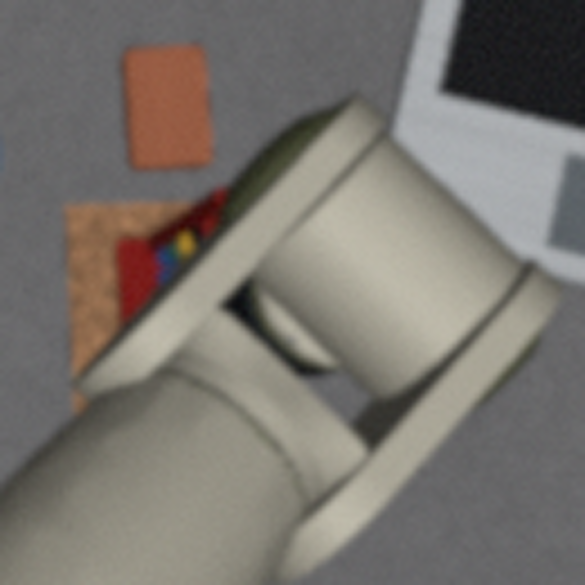

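Run:
```python
from h import *
f=lambda x,y:(x/4.5+255-.4,y/4.5+110-.4)
A=[ray("side",*f(*q),.0177)[:2] for q in((105,321),(321,356))]
M=[ray("side",*f(*q),.004)[:2] for q in((60,361),(346,410))]
M2=[ray("side",*f(*q),.004)[:2] for q in((375,314),)]
for q in(A,M):
    d=q[0]-q[1];m=(q[0]+q[1])/2;a=np.arctan2(d[1],d[0]);print(m,np.linalg.norm(d),np.degrees(a))
    w=.028 if q is A else .055
    print("centre",m+w*np.array([np.sin(a),-np.cos(a)]))
print(M2, M)
f=lambda x,y:(x/4.5+350-.4,y/4.5+130-.4)
print("top base corner",ray("top",*f(118,240),.0277),"mat corner",ray("top",*f(65,206),.004))
```

```text
[ 0.50939543 -0.31224365] 0.1509172914246308 3.20550163858323
centre [ 0.51096112 -0.34019984]
[ 0.50671478 -0.27735802] 0.19818815360489936 2.7357229823277067
centre [ 0.50933989 -0.33229533]
[array([ 0.41219766, -0.39230853])] [array([ 0.60569592, -0.27262833]), array([ 0.40773364, -0.2820877 ])]
top base corner [ 0.58585594 -0.30370991  0.0277    ] mat corner [ 0.61008056 -0.27592719  0.004     ]
```

Run:
```python
from h import *
for n in("side","top"):
    z=np.load(n+"3.npz");W=cloud(n,z["d"]);p=z["p"].astype(int);v,u=np.mgrid[:420,:560]
    m=(p[...,2]>p[...,1]+50)&(p[...,2]>p[...,0]+50)&(abs(p[...,1]-p[...,0])<35)&(abs(W[...,0]-.51)<.1)&(abs(W[...,1]+.333)<.06)&(W[...,2]>.008)
    if n=="side":
        for uu in(285,295,305,315):
            c=W[:,uu][m[:,uu]];c=c[c[:,2]<.06];print(uu,np.round(c[-9:],4).tolist())
        t=m&(abs(W[...,2]-.21)<.02);
    q=W[m&(abs(W[...,2]-.0277)<.006)];print(n,len(q),q.min(0),q.max(0))
    q=W[m&(abs(W[...,2]-.215)<.01)];
    if len(q)>5:print(len(q),np.median(q,0),q.max(0),cv2.minAreaRect(q[:,:2].astype(np.float32)))
```

```text
285 [[0.572, -0.3407, 0.0283], [0.5695, -0.3324, 0.0308], [0.5692, -0.3318, 0.0274], [0.5658, -0.3203, 0.0325], [0.5669, -0.324, 0.0257], [0.5651, -0.3183, 0.0264], [0.5632, -0.3118, 0.0276], [0.5614, -0.3058, 0.0285], [0.5604, -0.3029, 0.0231]]
295 [[0.5389, -0.3385, 0.0297], [0.5375, -0.3338, 0.0295], [0.5361, -0.3289, 0.0295], [0.5346, -0.3238, 0.0296], [0.5329, -0.3179, 0.0303], [0.5328, -0.3178, 0.0266], [0.5315, -0.3134, 0.0262], [0.5302, -0.3089, 0.0259], [0.5294, -0.3066, 0.02]]
305 [[0.5075, -0.3419, 0.0269], [0.5051, -0.3329, 0.03], [0.5047, -0.3317, 0.0271], [0.5041, -0.3299, 0.0246], [0.5019, -0.3216, 0.0273], [0.5004, -0.3156, 0.0282], [0.4984, -0.3082, 0.0302], [0.4989, -0.3107, 0.0244], [0.498, -0.3077, 0.023]]
315 [[0.4776, -0.351, 0.0235], [0.4751, -0.3401, 0.028], [0.4736, -0.3344, 0.0286], [0.4729, -0.3318, 0.0268], [0.471, -0.324, 0.0291], [0.4697, -0.319, 0.0292], [0.4676, -0.3099, 0.0325], [0.4675, -0.3104, 0.0284], [0.4671, -0.3098, 0.0251]]
side 447 [ 0.43632799 -0.36304903  0.0219405 ] [ 0.58544752 -0.2962229   0.03352971]
221 [ 0.49400372 -0.3299266   0.21589186] [ 0.58489368 -0.3197015   0.22139821] ((0.5103350877761841, -0.3319914638996124), (0.14953307807445526, 0.021756088361144066), 1.3884402513504028)
top 115 [ 0.5391553  -0.32655511  0.02209207] [ 0.58606089 -0.3033379   0.03305989]
```

```bash
python3 -m crank '[0,0,0.003,0,0,0, 0,0,0.004,0,0,0, 0,0,0.003,0,0,0, 0,0,0.001,0,0,0, 0,0,0.001,0,0,0, 0,0,0,0,0,0]' 1
python3 -m crank '[0,0,0.001,0,0,0, 0,0,0.0005,0,0,0, 0,0,0,0,0,0, 0,0,0,0,0,0]' 1
```

```text
time_s: 9.88
eef_pos: [0.5116, -0.3336, 0.1986]
eef_rot: [-180.0, 0.0, 2.1]
ft_force: [-0.2, -0.2, -2.5]
width: 0.155
time_s: 10.22
eef_pos: [0.5117, -0.3337, 0.1973]
eef_rot: [180.0, -0.0, 2.1]
ft_force: [-0.7, -0.3, -2.7]
width: 0.15
```

```bash
python3 -m crank '[0,0,0.0005,0,0,0, 0,0,0,0,0,0, 0,0,0,0,0,0]' 1
python3 -m crank '[0,0,0.0005,0,0,0, 0,0,0,0,0,0, 0,0,0,0,0,0]' 1
```

```text
time_s: 10.47
eef_pos: [0.5117, -0.3337, 0.1972]
eef_rot: [180.0, -0.0, 2.1]
ft_force: [-0.3, -1.5, -0.3]
width: 0.152
time_s: 10.72
eef_pos: [0.5118, -0.3338, 0.1971]
eef_rot: [179.9, -0.0, 2.1]
ft_force: [-1.4, 1.3, 5.5]
width: 0.152
```

```bash
python3 -m crank '[0,0,0,0,0,0, 0,0,0,0,0,0, 0,0,0,0,0,0, 0,0,0,0,0,0, 0,0,0,0,0,0, 0,0,0,0,0,0]' 0.5
python3 -m crank '[0,0,-0.004,0,0,0, 0,0,-0.01,0,0,0, 0,0,-0.016,0,0,0, 0,0,-0.02,0,0,0, 0,0,-0.025,0,0,0, 0,0,-0.03,0,0,0, 0,0,-0.03,0,0,0]' 0.5
```

```text
time_s: 11.22
eef_pos: [0.5117, -0.3337, 0.1962]
eef_rot: [-180.0, 0.0, 2.1]
ft_force: [0.0, -0.1, -0.1]
width: 0.498
time_s: 11.8
eef_pos: [0.5114, -0.3334, 0.3336]
eef_rot: [180.0, -0.0, 2.1]
ft_force: [0.4, -0.2, -0.4]
width: 0.5
```

Run:
```python
from h import *
for n in("top","side"):
    p,d=optics.camera(n); np.savez(n+"4.npz",p=p,d=d)
    u0,v0=(185,170) if n=="side" else (215,125)
    cv2.imwrite(f"pics/{n}4.png",cv2.resize(p[v0:v0+110,u0:u0+110],None,fx=5.4,fy=5.4,interpolation=cv2.INTER_CUBIC))
    if n=="side": cv2.imwrite("pics/side4b.png",cv2.resize(p[100:230,250:380],None,fx=4.5,fy=4.5,interpolation=cv2.INTER_CUBIC))
    for q in("selector_tip","selector_tail","selector_grip","bead_yellow","bead_blue","apply_top","face_centre","abacus_rail"):
        print(n,q,[(np.round(r["position"],3).tolist(),round(r["confidence"],2)) for r in spotter.search_frame(n,q)])
```

```text
top selector_tip [([0.62, 0.018, 0.09], 0.61)]
top selector_tail [([0.617, 0.016, 0.089], 0.78)]
top selector_grip [([0.618, 0.018, 0.088], 0.91)]
top bead_yellow []
top bead_blue []
top apply_top []
top face_centre [([0.629, -0.016, 0.087], 0.63)]
top abacus_rail [([0.569, -0.32, 0.043], 0.97), ([0.632, -0.194, 0.046], 0.58)]
side selector_tip [([0.617, 0.021, 0.094], 0.76)]
side selector_tail [([0.618, 0.02, 0.097], 0.89)]
side selector_grip [([0.618, 0.024, 0.097], 0.85)]
side bead_yellow []
side bead_blue []
side apply_top [([0.614, -0.083, 0.097], 0.4)]
side face_centre [([0.617, 0.019, 0.078], 0.66)]
side abacus_rail [([0.51, -0.326, 0.099], 0.55)]
```

View pics/side4.png

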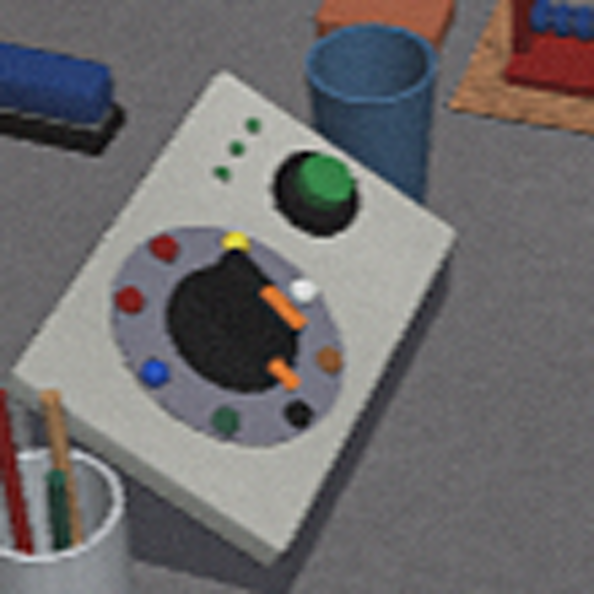

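View pics/top4.png

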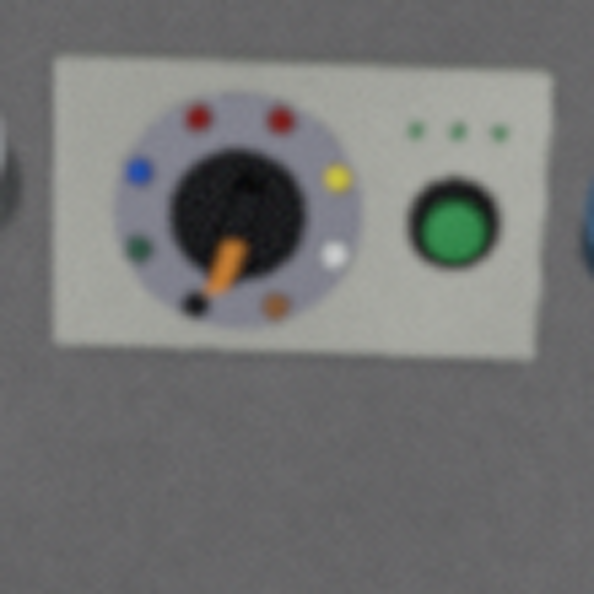

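View pics/side4b.png

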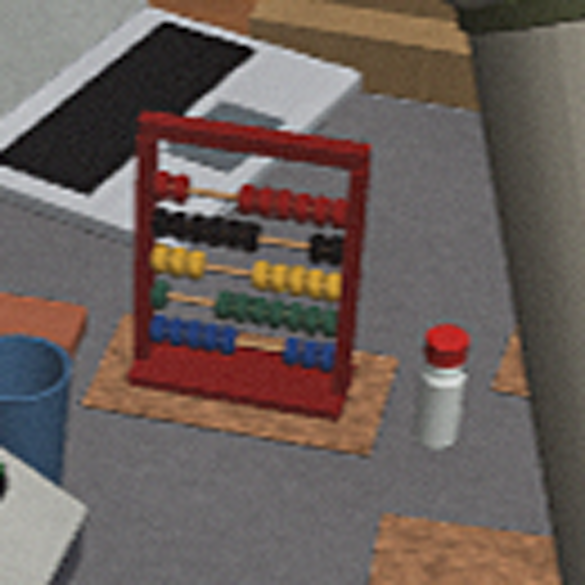

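```bash
cat >> h.py <<'E'
Rf0=np.array([[.866,0,-.5],[0,1,0],[.5,0,.866]])  # cols: upslope, y, normal
def face(c): # c=[x,y,yaw_deg] -> center of face, R (cols up,y,n)
    Rz=R.from_euler("z",c[2],degrees=True).as_matrix()
    return np.array([c[0],c[1],.078]),Rz@Rf0
def knobpt(c,ang,r,h):
    o,Rf=face(c);a=np.radians(ang);return o+Rf@np.array([r*np.cos(a),.030+r*np.sin(a),h])
def buttonpt(c,h=.022):
    o,Rf=face(c);return o+Rf@np.array([0,-.075,h])
E
cat > fit.py <<'E'
from h import *
from scipy.optimize import least_squares
ang=[-67.5,-22.5,22.5,67.5,112.5,157.5,-157.5,-112.5]
T=np.array([(337,179),(281,120),(198,118),(139,171),(138,248),(194,304),(276,306),(334,255),(454,232)])/5.4+[215,125]-.4
S=np.array([(236,242),(163,247),(129,300),(154,373),(227,420),(298,414),(329,359),(302,290),(327,180)])/5.4+[185,170]-.4
def pts(c): return np.array([knobpt(c,a,.052,.005) for a in ang]+[buttonpt(c)])
def res(c,w): return np.concatenate([(proj(n,pts(c))-X).ravel() for n,X in w])
for w in([("top",T)],[("side",S)],[("top",T),("side",S)]):
    s=least_squares(res,[.62,-.01,-1],args=(w,),x_scale=[.01,.01,1]);print([n for n,_ in w],s.x,np.sqrt(s.cost*2/len(s.fun)),np.round(s.fun.reshape(-1,2)[:,:],1).tolist() if len(w)==1 else "")
E
python3 fit.py
```

```text
['top'] [ 0.62562311 -0.01564508 -1.27775703] 0.09394738398174822 [[0.1, -0.2], [-0.1, 0.0], [-0.1, -0.1], [-0.1, 0.0], [-0.0, 0.1], [0.1, -0.0], [-0.1, 0.1], [0.1, 0.0], [0.0, 0.1]]
['side'] [ 0.6218315  -0.01465016 -1.13527403] 0.17366076427320581 [[-0.1, 0.4], [0.2, 0.0], [0.0, -0.0], [0.1, -0.1], [-0.3, 0.1], [0.0, 0.0], [-0.0, 0.1], [0.1, -0.0], [-0.0, -0.5]]
['top', 'side'] [ 0.62387333 -0.01557073 -1.18538924] 0.5145963436695534
```

Run:
```python
from h import *
c=dict(top=[.62562,-.01565,-1.28],side=[.62183,-.01465,-1.135])
from scipy.optimize import minimize_scalar
for n in("top","side"):
    p=np.load(n+"4.npz")["p"].astype(int);u0,v0=(185,170) if n=="side" else (215,125)
    o=np.zeros((420,560),bool);s=p[v0:v0+110,u0:u0+110]
    o[v0:v0+110,u0:u0+110]=(s[...,2]>150)&(s[...,2]>s[...,0]+70)&(s[...,2]>s[...,1]+40)
    o[:, :200 if n=="side" else 0]=0
    k,l,st,ce=cv2.connectedComponentsWithStats(o.astype(np.uint8));print(n,st[1:].tolist(),np.round(ce[1:],1).tolist())
    for a in range(150,182,5):
        print(a,[np.round(proj(n,knobpt(c[n],a,r,h))[0],1).tolist() for r,h in((.0125,.041),(.0295,.008),(0.025,.041),(0,.041))])
```

```text
top [[253, 170, 6, 9, 29]] [[256.1, 174.3]]
150 [[255.5, 172.7], [252.7, 173.4], [253.0, 176.6], [258.0, 168.8]]
155 [[255.8, 172.9], [253.5, 173.9], [253.7, 177.0], [258.0, 168.8]]
160 [[256.2, 173.1], [254.4, 174.3], [254.5, 177.3], [258.0, 168.8]]
165 [[256.6, 173.2], [255.3, 174.6], [255.3, 177.5], [258.0, 168.8]]
170 [[257.0, 173.3], [256.3, 174.8], [256.1, 177.7], [258.0, 168.8]]
175 [[257.5, 173.4], [257.3, 175.0], [256.9, 177.9], [258.0, 168.8]]
180 [[257.9, 173.4], [258.2, 175.0], [257.8, 177.9], [258.0, 168.8]]
side [[244, 170, 24, 7, 104], [275, 170, 4, 9, 19], [272, 178, 5, 8, 18], [269, 185, 6, 6, 17], [277, 185, 1, 1, 1], [279, 186, 1, 1, 1], [281, 187, 4, 1, 4], [277, 188, 2, 3, 4], [283, 188, 12, 6, 26], [294, 193, 1, 1, 1], [233, 223, 9, 8, 28], [235, 237, 6, 5, 17]] [[256.4, 171.9], [277.2, 174.1], [274.1, 181.7], [271.3, 187.8], [277.0, 185.0], [279.0, 186.0], [282.5, 187.0], [277.8, 189.0], [288.6, 190.2], [294.0, 193.0], [237.0, 226.5], [237.4, 238.9]]
150 [[235.8, 227.2], [233.8, 239.4], [238.4, 231.3], [233.2, 223.3]]
155 [[236.1, 227.1], [234.5, 239.1], [239.1, 231.0], [233.2, 223.3]]
160 [[236.4, 227.0], [235.2, 238.7], [239.6, 230.7], [233.2, 223.3]]
165 [[236.7, 226.8], [235.8, 238.3], [240.1, 230.3], [233.2, 223.3]]
170 [[236.9, 226.5], [236.4, 237.7], [240.6, 229.8], [233.2, 223.3]]
175 [[237.1, 226.3], [236.9, 237.2], [241.0, 229.4], [233.2, 223.3]]
180 [[237.3, 226.0], [237.3, 236.5], [241.4, 228.8], [233.2, 223.3]]
```

```bash
cat >> h.py <<'E'
C=[.6237,-.0151,-1.2]
def knobR(ax,c=C): # tool x at knob angle ax
    o,Rf=face(c);a=np.radians(ax);x=Rf@[np.cos(a),np.sin(a),0];z=-Rf[:,2];return R.from_matrix(np.c_[x,np.cross(z,x),z])
def knobpose():
    p,Rc,o=pose();oo,Rf=face(C);q=Rf.T@(p-oo)-[0,.03,0];M=Rf.T@Rc.as_matrix()
    print("t",round(o["time_s"],2),"knob-frame mm",np.round(q*1e3,1),"ax",round(np.degrees(np.arctan2(M[1,0],M[0,0])),2),"z",np.round(M[:,2],3),"w",round(o["width"],3),"F",np.round(o["ft_force"],1),"q",np.round(o["qpos"],0))
E
python3 - <<'E'
from h import *
print(knobpt(C,0,0,.134),knobpt(C,0,0,.034))
go(knobpt(C,0,0,.134),knobR(-19));knobpose()
E
```

```text
[0.55734297 0.01629656 0.194044  ] [0.607332   0.01524944 0.107444  ]
t 12.7 shift tool mm [  58.6 -348.   137.2] rotvec deg [ 4.12 29.91 21.8 ] shift if rot first [-147.7 -320.2  138. ]

t 12.7 knob-frame mm [  35.4 -350.8  272. ] ax 3.83 z [-0.5    0.    -0.866] w 0.499 F [-0.3  0.1 -0.4] q [-44.  27.  61.   0.  92.  44.]
```

```bash
python3 -m crank '[0.002,-0.014,0,0,0,0, 0.006,-0.035,0,0,0,0, 0.006,-0.04,0,0,0,0, 0.006,-0.04,0,0,0,0, 0.006,-0.04,0,0,0,0, 0.006,-0.04,0,0,0,0, 0.006,-0.04,0,0,0,0, 0.006,-0.04,0,0,0,0, 0.006,-0.035,0,0,0,0, 0.006,-0.025,0,0,0,0]' 0
python3 -m crank '[0,0,0,0.69,4.98,3.63, 0,0,0,0.69,4.98,3.63, 0,0,0,0.69,4.98,3.63, 0,0,0,0.69,4.98,3.63, 0,0,0,0.69,4.98,3.63, 0,0,0,0.69,4.98,3.63, 0,0,0,0,0,0]' 0
python3 - <<'E'
from h import *
go(knobpt(C,0,0,.134),knobR(-19));knobpose()
E
```

```text
time_s: 13.53
eef_pos: [0.5541, 0.021, 0.3317]
eef_rot: [-180.0, -0.0, 2.2]
ft_force: [-0.7, -0.0, -0.5]
width: 1.003
time_s: 14.12
eef_pos: [0.5528, 0.0184, 0.3307]
eef_rot: [-169.2, -28.2, -23.0]
ft_force: [-1.3, -0.3, 0.3]
width: 0.999
t 14.12 shift tool mm [-60.2  23.1 120.6] rotvec deg [-0.08 -0.04 -0.1 ] shift if rot first [-60.2  22.9 120.6]

t 14.12 knob-frame mm [ 64.4   2.  254.6] ax -19.1 z [ 0.001  0.001 -1.   ] w 0.999 F [-1.3 -0.3  0.3] q [-13.   4.  95.   7.  51.  94.]
```

```bash
python3 -m crank '[-0.01,0.004,0.02,0,0,0, -0.014,0.0053,0.028,0,0,0, -0.014,0.0053,0.028,0,0,0, -0.0122,0.0046,0.0246,0,0,0, -0.01,0.0038,0.02,0,0,0, 0,0,0,0,0,0]' 0
python3 - <<'E'
from h import *
go(knobpt(C,0,0,.034),knobR(-19));knobpose()
p,d=optics.camera("side");cv2.imwrite("pics/side5.png",cv2.resize(p[90:300,140:380],None,fx=3.2,fy=2.8))
E
```

```text
time_s: 14.62
eef_pos: [0.5575, 0.0158, 0.1901]
eef_rot: [-169.5, -27.6, -22.7]
ft_force: [0.4, 0.5, -0.7]
width: 1.003
t 14.62 shift tool mm [ 2.6 -1.2 96.5] rotvec deg [0.03 0.62 0.08] shift if rot first [ 1.6 -1.1 96.5]

t 14.62 knob-frame mm [ -1.8  -0.5 130.5] ax -18.92 z [-0.01   0.003 -1.   ] w 1.003 F [ 0.4  0.5 -0.7] q [-13.  13. 107.  11.  32.  89.]
```

View pics/side5.png

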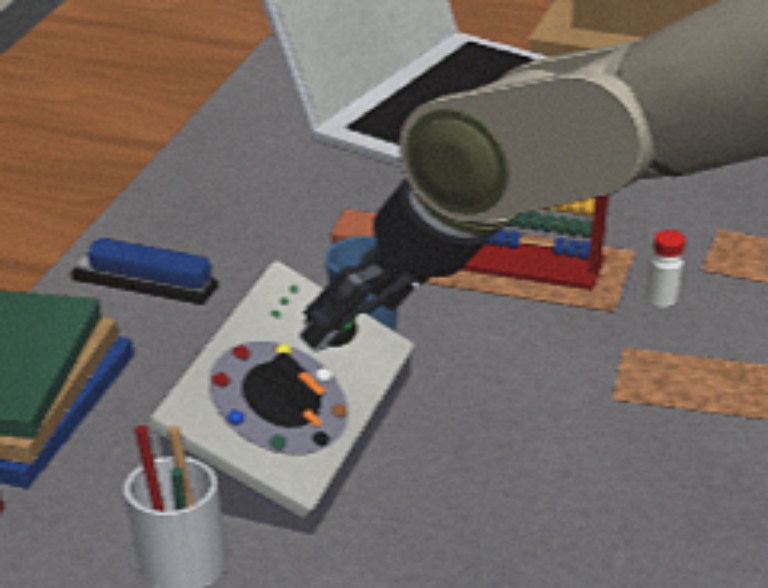

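```bash
python3 -m crank '[0.001,-0.001,0.015,0,0.6,0, 0.001,0,0.025,0,0,0, 0,0,0.025,0,0,0, 0,0,0.018,0,0,0, 0,0,0.009,0,0,0, 0,0,0.003,0,0,0, 0,0,0,0,0,0]' 0
python3 - <<'E'
from h import *
go(knobpt(C,0,0,.034),knobR(-19));knobpose()
for n in("top","side"):
    p,d=optics.camera(n);u0,v0=(185,150) if n=="side" else (215,125)
    cv2.imwrite(f"pics/{n}6.png",cv2.resize(p[v0:v0+110,u0:u0+110],None,fx=5,fy=5,interpolation=cv2.INTER_CUBIC))
E
```

```text
time_s: 15.25
eef_pos: [0.6098, 0.0141, 0.1148]
eef_rot: [-169.3, -28.8, -22.9]
ft_force: [0.2, -0.5, 0.4]
width: 0.999
t 15.25 shift tool mm [-5.9  0.9  5.1] rotvec deg [-0.05 -0.6   0.05] shift if rot first [-5.9  0.9  5.2]

t 15.25 knob-frame mm [ 5.8 -1.1 39.2] ax -18.95 z [ 0.01  -0.003 -1.   ] w 0.999 F [ 0.2 -0.5  0.4] q [-12.  26. 103.  14.  22.  87.]
```

View pics/side6.png

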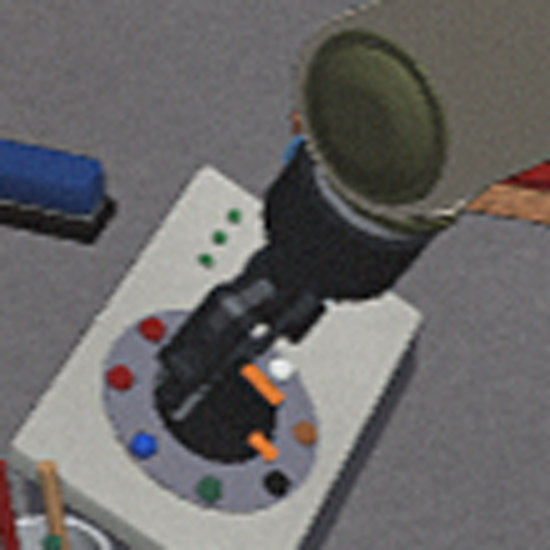

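```bash
python3 -m crank '[-0.003,0.0005,0.002,0,-0.6,0, -0.003,0.0005,0.003,0,0,0, 0,0,0,0,0,0, 0,0,0,0,0,0]' 0
python3 - <<'E'
from h import *
go(knobpt(C,0,0,.034),knobR(-19));knobpose()
E
```

```text
time_s: 15.68
eef_pos: [0.6064, 0.0151, 0.1065]
eef_rot: [-169.3, -28.2, -22.9]
ft_force: [-0.3, 0.1, 0.9]
width: 1.003
t 15.68 shift tool mm [ 1.2 -0.6 -0.3] rotvec deg [-0.02  0.05  0.01] shift if rot first [ 1.2 -0.6 -0.3]

t 15.68 knob-frame mm [-1.3 -0.2 33.7] ax -18.99 z [-0.001  0.001 -1.   ] w 1.003 F [-0.3  0.1  0.9] q [-12.  26. 104.  15.  21.  86.]
```

Good. Close on the bar.

```bash
python3 -m crank '[0.001,-0.0005,0,0,0,0, 0,0,0,0,0,0, 0,0,0,0,0,0, 0,0,0,0,0,0, 0,0,0,0,0,0, 0,0,0,0,0,0, 0,0,0,0,0,0, 0,0,0,0,0,0, 0,0,0,0,0,0, 0,0,0,0,0,0]' 1
python3 - <<'E'
from h import *
knobpose();print(bot.get_obs()["wrist_torque"])
p,d=optics.camera("side");u0,v0=(185,150)
cv2.imwrite(f"pics/side7.png",cv2.resize(p[v0:v0+110,u0:u0+110],None,fx=5,fy=5,interpolation=cv2.INTER_CUBIC))
E
```

```text
time_s: 16.52
eef_pos: [0.6073, 0.015, 0.1072]
eef_rot: [-169.4, -28.2, -22.9]
ft_force: [-5.0, -3.6, 4.0]
width: 0.154
t 16.52 knob-frame mm [-0.1 -0.3 33.7] ax -18.98 z [-0.001  0.    -1.   ] w 0.154 F [-5.  -3.6  4. ] q [-12.  26. 103.  14.  22.  86.]
[-0.36548918  0.63779026 -0.2665252 ]
```

View pics/side7.png

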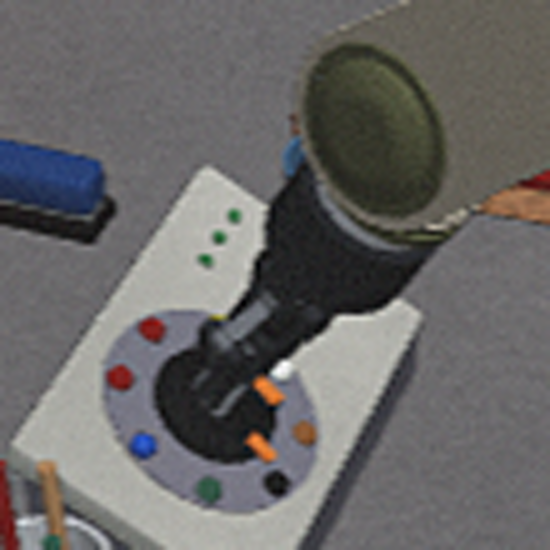

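```bash
python3 -m crank '[0,0,0,0,0,-2, 0,0,0,0,0,-4, 0,0,0,0,0,-6, 0,0,0,0,0,-6, 0,0,0,0,0,-6, 0,0,0,0,0,-6, 0,0,0,0,0,0]' 1
python3 - <<'E'
from h import *
knobpose();print(bot.get_obs()["wrist_torque"])
p,d=optics.camera("side");u0,v0=(185,150)
cv2.imwrite(f"pics/side8.png",cv2.resize(p[v0:v0+110,u0:u0+110],None,fx=5,fy=5,interpolation=cv2.INTER_CUBIC))
E
```

```text
time_s: 17.15
eef_pos: [0.6074, 0.0156, 0.1072]
eef_rot: [173.6, -29.3, 11.7]
ft_force: [-4.0, 2.7, 4.6]
width: 0.154
t 17.15 knob-frame mm [-0.1  0.3 33.7] ax 11.24 z [-0.001  0.001 -1.   ] w 0.154 F [-4.   2.7  4.6] q [-12.  26. 103.  14.  22.  56.]
[0.35159714 0.48858986 0.22516142]
```

View pics/side8.png

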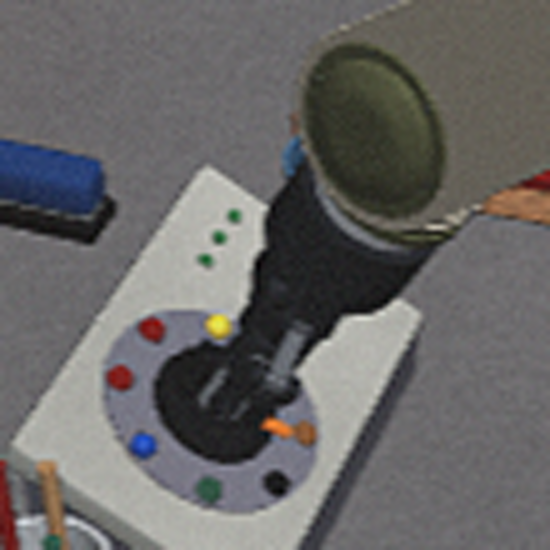

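```bash
python3 -m crank '[0,0,0,0,0,-6.5, 0,0,0,0,0,-6.5, 0,0,0,0,0,-6.5, 0,0,0,0,0,-6.5, 0,0,0,0,0,-6.5, 0,0,0,0,0,-6.5, 0,0,0,0,0,-6.5, 0,0,0,0,0,-6.5, 0,0,0,0,0,0]' 1
python3 -c "
from h import *
knobpose()"
python3 -m crank '[0,0,0,0,0,-6.5, 0,0,0,0,0,-6.5, 0,0,0,0,0,-6.5, 0,0,0,0,0,-6.5, 0,0,0,0,0,-6.5, 0,0,0,0,0,-6.5, 0,0,0,0,0,-6.5, 0,0,0,0,0,-3, 0,0,0,0,0,0, 0,0,0,0,0,0]' 1
python3 - <<'E'
from h import *
knobpose();print(bot.get_obs()["wrist_torque"])
p,d=optics.camera("side");u0,v0=(185,150)
cv2.imwrite(f"pics/side9.png",cv2.resize(p[v0:v0+110,u0:u0+110],None,fx=5,fy=5,interpolation=cv2.INTER_CUBIC))
E
```

```text
time_s: 17.95
eef_pos: [0.6068, 0.0164, 0.1068]
eef_rot: [152.9, -13.1, 65.2]
ft_force: [-6.8, 8.6, 4.8]
width: 0.152
t 17.95 knob-frame mm [-0.8  1.1 33.7] ax 63.16 z [-0.002  0.002 -1.   ] w 0.152 F [-6.8  8.6  4.8] q [-12.  26. 103.  14.  22.   4.]
time_s: 18.78
eef_pos: [0.606, 0.0164, 0.1063]
eef_rot: [151.9, 10.3, 107.6]
ft_force: [-12.4, 6.3, 7.8]
width: 0.155
t 18.78 knob-frame mm [-1.8  1.2 33.7] ax 111.35 z [-0.005  0.003 -1.   ] w 0.155 F [-12.4   6.3   7.8] q [-12.  26. 103.  14.  22. -44.]
[0.86658683 1.3616814  0.49485005]
```

View pics/side9.png

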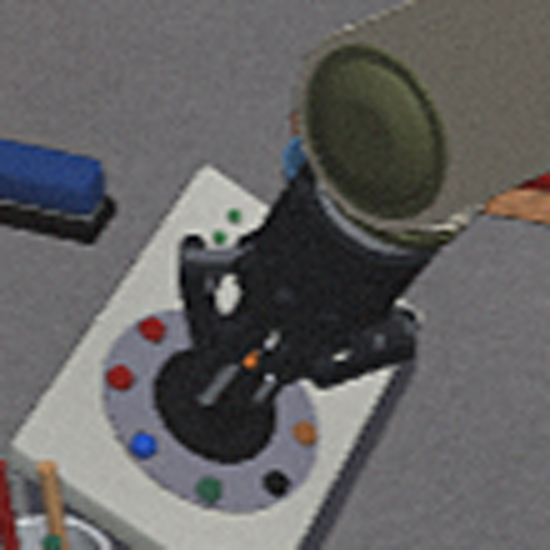

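```bash
python3 -m crank '[0,0,0,0,0,-1.2, 0,0,0,0,0,0, 0,0,0,0,0,0]' 1
python3 -c "
from h import *
knobpose()"
```

```text
time_s: 19.08
eef_pos: [0.6059, 0.0164, 0.1063]
eef_rot: [152.1, 10.8, 108.7]
ft_force: [-13.5, 6.6, 6.8]
width: 0.152
t 19.08 knob-frame mm [-1.8  1.2 33.7] ax 112.54 z [-0.005  0.003 -1.   ] w 0.152 F [-13.5   6.6   6.8] q [-12.  26. 103.  14.  22. -45.]
```

```bash
python3 -m crank '[0.0018,-0.0012,0,0,0,0, 0,0,0,0,0,0, 0,0,0,0,0,0]' 1
python3 -c "
from h import *
knobpose()"
```

```text
time_s: 19.33
eef_pos: [0.6058, 0.0165, 0.1062]
eef_rot: [152.0, 11.0, 108.6]
ft_force: [-6.5, 1.9, 4.8]
width: 0.152
t 19.33 knob-frame mm [-2.   1.3 33.7] ax 112.57 z [-0.001  0.001 -1.   ] w 0.152 F [-6.5  1.9  4.8] q [-12.  26. 104.  14.  21. -45.]
```

Open (slowly enough, not fully wide) and withdraw along the normal.

```bash
python3 -m crank '[0,0,0,0,0,0, 0,0,0,0,0,0, 0,0,0,0,0,0, 0,0,0,0,0,0, 0,0,0,0,0,0, 0,0,0,0,0,0]' 0.4
python3 -m crank '[0,0,-0.005,0,0,0, 0,0,-0.015,0,0,0, 0,0,-0.025,0,0,0, 0,0,-0.03,0,0,0, 0,0,-0.03,0,0,0, 0,0,-0.03,0,0,0, 0,0,0,0,0,0]' 0.4
python3 - <<'E'
from h import *
knobpose()
for n in("top","side"):
    p,d=optics.camera(n);u0,v0=(185,160) if n=="side" else (215,125);np.savez(n+"10.npz",p=p,d=d)
    cv2.imwrite(f"pics/{n}10.png",cv2.resize(p[v0:v0+110,u0:u0+110],None,fx=5.4,fy=5.4,interpolation=cv2.INTER_CUBIC))
E
```

```text
time_s: 19.83
eef_pos: [0.606, 0.0163, 0.1061]
eef_rot: [152.0, 11.1, 108.7]
ft_force: [0.7, 0.6, 0.4]
width: 0.601
time_s: 20.42
eef_pos: [0.5383, 0.0177, 0.2286]
eef_rot: [151.6, 11.3, 108.7]
ft_force: [0.9, -0.1, 1.1]
width: 0.6
t 20.42 knob-frame mm [  0.8   1.  173.4] ax 112.77 z [ 0.008 -0.001 -1.   ] w 0.6 F [ 0.9 -0.1  1.1] q [-13.   8. 107.  10.  35. -42.]
```

View pics/side10.png

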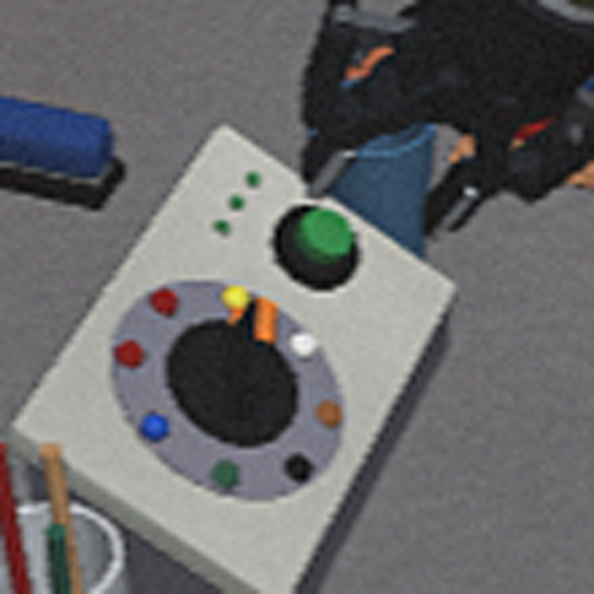

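View pics/top10.png

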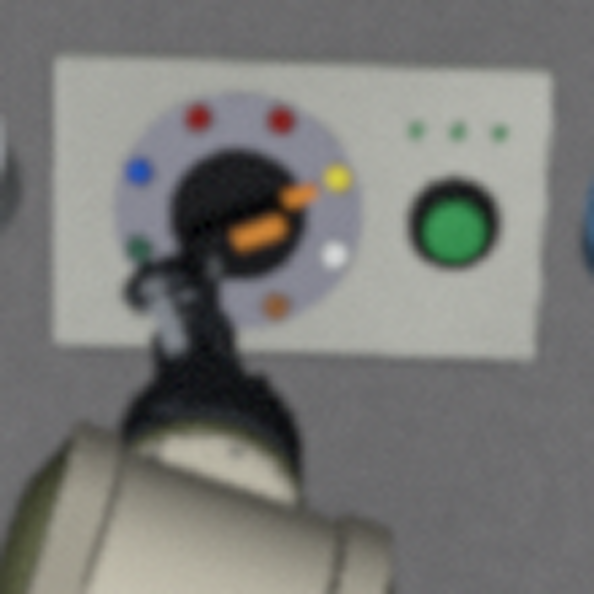

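Run:
```python
from h import *
c=dict(top=[.62562,-.01565,-1.28],side=[.62183,-.01465,-1.135])
K=lambda n:optics.camera_params(n)
def onface(n,u,v,h):
    cp=K(n);k=cp["K"];E=cp["extrinsics"];d=E[:3,:3]@np.array([(u-k[0,2])/k[0,0],-(v-k[1,2])/k[1,1],-1]);o=E[:3,3]
    f,Rf=face(c[n]);t=(h-(Rf.T@(o-f))[2])/(Rf.T@d)[2];q=Rf.T@(o+t*d-f)-[0,.03,0];return q
for n,box in(("top",(250,150,278,175)),("side",(222,208,240,224))):
    p=np.load(n+"10.npz")["p"].astype(int);m=np.zeros(p.shape[:2],np.uint8);x0,y0,x1,y1=box;s=p[y0:y1,x0:x1]
    m[y0:y1,x0:x1]=(s[...,2]>140)&(s[...,2]>s[...,0]+80)&(s[...,2]>s[...,1]+45)
    k,l,st,ce=cv2.connectedComponentsWithStats(m,connectivity=4)
    for i in range(1,k):
        if st[i,4]<4: continue
        for h in(.008,.041):
            q=onface(n,*ce[i],h);print(n,st[i].tolist(),np.round(ce[i],1),h,np.round(q*1e3,1),"ang",round(np.degrees(np.arctan2(q[1],q[0])),1))
```

```text
top [268, 160, 5, 3, 14] [269.9 160.9] 0.008 [ 10.9 -29.5   8. ] ang -69.7
top [268, 160, 5, 3, 14] [269.9 160.9] 0.041 [ 22.5 -29.8  41. ] ang -52.9
top [259, 165, 8, 6, 30] [262.5 167.7] 0.008 [ -8.6 -10.8   8. ] ang -128.7
top [259, 165, 8, 6, 30] [262.5 167.7] 0.041 [  3.4 -11.5  41. ] ang -73.4
side [232, 215, 4, 8, 25] [233.8 218.8] 0.008 [  2.  -44.7   8. ] ang -87.5
side [232, 215, 4, 8, 25] [233.8 218.8] 0.041 [  4.6 -13.9  41. ] ang -71.6
side [228, 217, 2, 2, 4] [228.5 217.5] 0.008 [ 15.6 -37.8   8. ] ang -67.6
side [228, 217, 2, 2, 4] [228.5 217.5] 0.041 [17.8 -7.2 41. ] ang -22.2
```

```bash
python3 -m crank '[-0.01,-0.0045,0,0,0,0, -0.018,-0.008,0,0,0,0, -0.023,-0.01,0,0,0,0, -0.023,-0.01,0,0,0,0, -0.015,-0.007,0,0,0,0, -0.008,-0.0032,0,0,0,0, 0,0,0,0,0,0, 0,0,0,0,0,0]' 1
python3 - <<'E'
from h import *
o,Rf=face(C)
go(o+Rf@[-.001,-.075,.075],knobR(112.77));knobpose()
E
```

```text
time_s: 21.18
eef_pos: [0.5345, -0.0882, 0.221]
eef_rot: [152.1, 11.0, 108.7]
ft_force: [-0.2, 0.5, -0.4]
width: -0.001
t 21.18 shift tool mm [-1.5  3.2 92.7] rotvec deg [-0.1  -0.1  -0.13] shift if rot first [-1.3  3.1 92.7]

t 21.18 knob-frame mm [  -4.4 -105.   167.7] ax 112.64 z [-0.002  0.001 -1.   ] w -0.001 F [-0.2  0.5 -0.4] q [-28.   9. 107.  21.  39. -62.]
```

```bash
python3 -m crank '[-0.001,0.001,0.012,0,0,0, -0.0005,0.001,0.022,0,0,0, 0,0.001,0.025,0,0,0, 0,0,0.019,0,0,0, 0,0,0.01,0,0,0, 0,0,0.004,0,0,0, 0,0,0,0,0,0, 0,0,0,0,0,0]' 1
python3 - <<'E'
from h import *
o,Rf=face(C)
go(o+Rf@[-.001,-.075,.041],knobR(112.77));knobpose()
for n in("top","side"):
    p,d=optics.camera(n);u0,v0=(185,140) if n=="side" else (235,125);np.savez(n+"11.npz",p=p,d=d)
    cv2.imwrite(f"pics/{n}11.png",cv2.resize(p[v0:v0+110,u0:u0+110],None,fx=5.4,fy=5.4,interpolation=cv2.INTER_CUBIC))
E
```

```text
time_s: 21.85
eef_pos: [0.5836, -0.0891, 0.1448]
eef_rot: [151.9, 11.1, 108.8]
ft_force: [0.4, -1.0, 0.3]
width: 0.001
t 21.85 shift tool mm [ 0.2 -1.  36.1] rotvec deg [ 0.03 -0.02 -0.03] shift if rot first [ 0.2 -1.  36.1]

t 21.85 knob-frame mm [   0.  -104.8   77.1] ax 112.74 z [ 0.  0. -1.] w 0.001 F [ 0.4 -1.   0.3] q [-25.  21. 104.  24.  29. -65.]
```

View pics/side11.png

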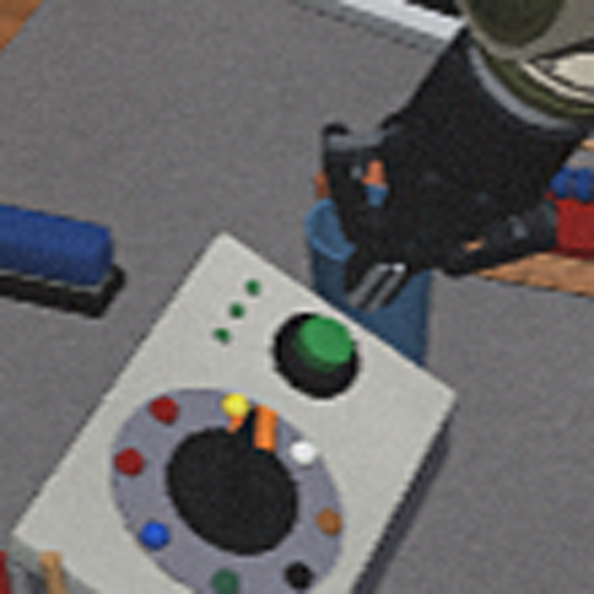

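View pics/top11.png

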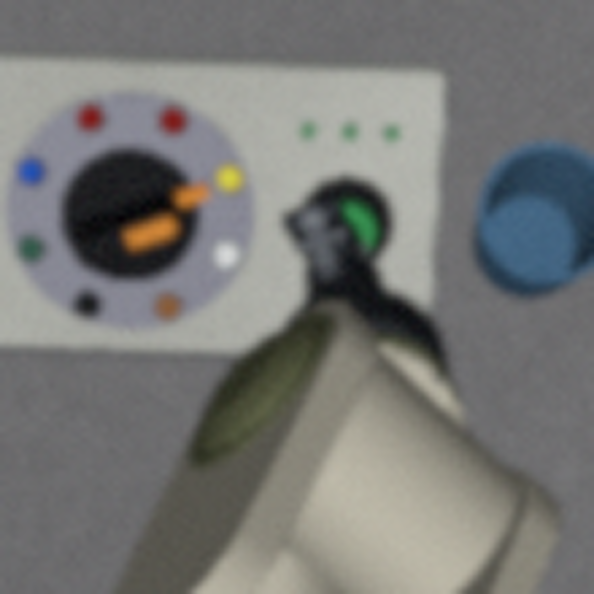

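Run:
```python
from h import *
p,Rc,o=pose();z=Rc.as_matrix()[:,2]
for n,(u0,v0) in dict(top=(235,125),side=(185,140)).items():
    for nm,q in(("tip",p+.019*z),("tcp",p),("proj on button",p+.055*z),("tip+x",p+.019*z+.011*Rc.as_matrix()[:,0]),("tip-x",p+.019*z-.011*Rc.as_matrix()[:,0])):
        print(n,nm,np.round((proj(n,q)[0]-[u0,v0])*5.4))
```

```text
top tip [346. 261.]
top tcp [347. 275.]
top proj on button [343. 234.]
top tip+x [323. 268.]
top tip-x [368. 253.]
side tip [354. 294.]
side tcp [371. 271.]
side proj on button [322. 335.]
side tip+x [353. 311.]
side tip-x [354. 277.]
```

```bash
python3 -m crank '[0,-0.0005,0.008,0,0,0, 0,-0.0005,0.012,0,0,0, 0,0,0.008,0,0,0, 0,0,0.003,0,0,0, 0,0,0,0,0,0]' 1
python3 -c "
from h import *
knobpose()"
```

```text
time_s: 22.37
eef_pos: [0.5982, -0.0899, 0.116]
eef_rot: [152.0, 11.1, 108.8]
ft_force: [-0.0, 0.4, 0.3]
width: 0.0
t 22.37 knob-frame mm [  -1.7 -105.4   44.9] ax 112.7 z [-0.001  0.001 -1.   ] w 0.0 F [-0.   0.4  0.3] q [-24.  25. 103.  26.  26. -67.]
```

```bash
python3 -m crank '[0,0,0.002,0,0,0, 0,0,0.002,0,0,0, 0,0,0.001,0,0,0, 0,0,0,0,0,0]' 1
python3 -c "
from h import *
knobpose()"
python3 -m crank '[0,0,0.001,0,0,0, 0,0,0.001,0,0,0, 0,0,0.001,0,0,0, 0,0,0,0,0,0]' 1
python3 -c "
from h import *
knobpose()"
```

```text
time_s: 22.7
eef_pos: [0.6009, -0.0902, 0.1127]
eef_rot: [151.9, 11.1, 108.7]
ft_force: [-1.3, -0.5, 1.2]
width: 0.001
t 22.7 knob-frame mm [  -1.  -105.5   40.7] ax 112.72 z [ 0.  0. -1.] w 0.001 F [-1.3 -0.5  1.2] q [-24.  26. 103.  27.  26. -67.]
time_s: 23.03
eef_pos: [0.6024, -0.0902, 0.11]
eef_rot: [151.9, 11.1, 108.7]
ft_force: [-0.7, -0.3, 3.5]
width: 0.002
t 23.03 knob-frame mm [  -1.  -105.5   37.6] ax 112.71 z [ 0.  0. -1.] w 0.002 F [-0.7 -0.3  3.5] q [-24.  26. 103.  27.  25. -67.]
```

```bash
python3 -m crank '[0,0,0.001,0,0,0, 0,0,0.001,0,0,0, 0,0,0.001,0,0,0, 0,0,0,0,0,0, 0,0,0,0,0,0]' 1
python3 -c "
from h import *
knobpose()"
python3 -m crank '[0,0,0.0005,0,0,0, 0,0,0.0005,0,0,0, 0,0,0,0,0,0, 0,0,0,0,0,0]' 1
python3 -c "
from h import *
knobpose()"
```

```text
time_s: 23.45
eef_pos: [0.6035, -0.0902, 0.1084]
eef_rot: [151.9, 11.1, 108.8]
ft_force: [-14.9, 0.1, 18.6]
width: 0.003
t 23.45 knob-frame mm [  -0.9 -105.5   35.6] ax 112.75 z [ 0.  0. -1.] w 0.003 F [-14.9   0.1  18.6] q [-24.  26. 103.  27.  25. -67.]
time_s: 23.78
eef_pos: [0.6038, -0.0902, 0.1082]
eef_rot: [151.9, 11.1, 108.8]
ft_force: [-26.1, 0.2, 29.7]
width: 0.0
t 23.78 knob-frame mm [  -0.8 -105.5   35.4] ax 112.78 z [ 0.001  0.001 -1.   ] w 0.0 F [-26.1   0.2  29.7] q [-24.  27. 103.  27.  25. -67.]
```

```bash
python3 -m crank '[0,0,-0.003,0,0,0, 0,0,-0.005,0,0,0, 0,0,-0.01,0,0,0, 0,0,-0.02,0,0,0, 0,0,-0.03,0,0,0, 0,0,-0.035,0,0,0, 0,0,-0.035,0,0,0, 0,0,-0.02,0,0,0, 0,0,0,0,0,0]' 1
python3 - <<'E'
from h import *
knobpose()
for n in("top","side"):
    p,d=optics.camera(n);np.savez(n+"12.npz",p=p,d=d);cv2.imwrite(f"pics/{n}12.png",p)
    u0,v0=(185,150) if n=="side" else (215,125)
    cv2.imwrite(f"pics/{n}12c.png",cv2.resize(p[v0:v0+110,u0:u0+110],None,fx=5.4,fy=5.4,interpolation=cv2.INTER_CUBIC))
E
```

```text
time_s: 24.53
eef_pos: [0.5248, -0.0889, 0.2473]
eef_rot: [151.7, 11.4, 108.7]
ft_force: [0.6, -0.7, 0.3]
width: -0.004
t 24.53 knob-frame mm [   0.3 -105.8  195.2] ax 112.78 z [ 0.005 -0.002 -1.   ] w -0.004 F [ 0.6 -0.7  0.3] q [-28.   6. 106.  20.  42. -62.]
```

View pics/side12.png

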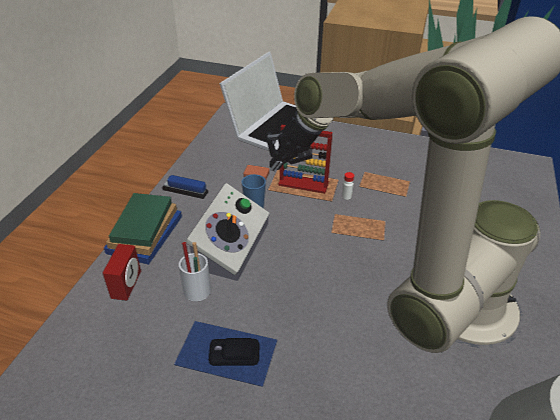

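View pics/side12c.png

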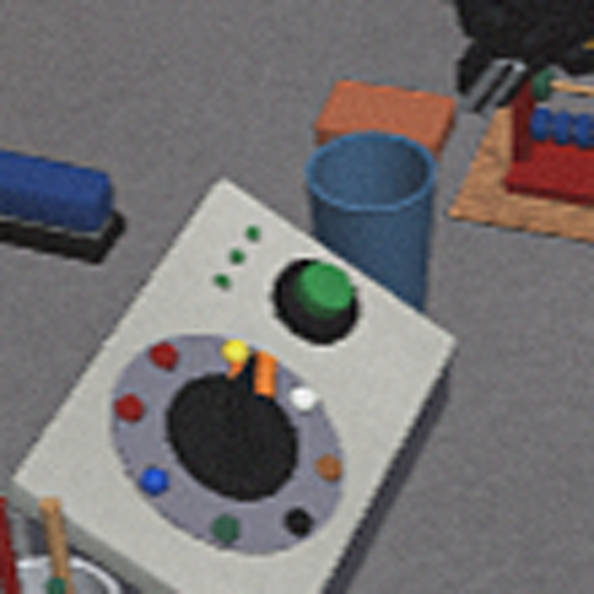

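View pics/top12.png

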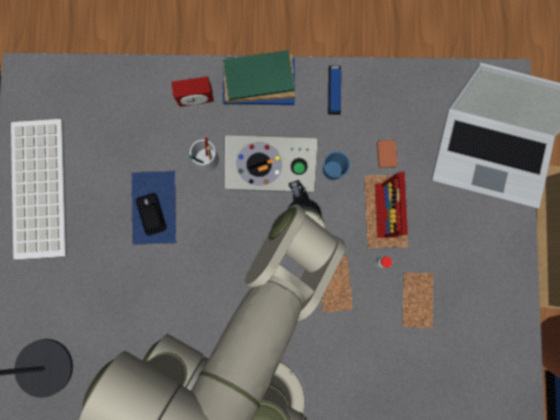

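Run:
```python
from h import *
z=np.load("top12.npz");W=cloud("top",z["d"]);p=z["p"].astype(int)
red=(p[...,2]>p[...,1]+50)&(p[...,2]>p[...,0]+50)&(abs(p[...,1]-p[...,0])<30)
near=(abs(W[...,0]-.51)<.1)&(abs(W[...,1]+.333)<.07)
q=W[red&near&(abs(W[...,2]-.203)<.006)];print("rail",len(q),cv2.minAreaRect(q[:,:2].astype(np.float32)),np.median(q[:,2]))
q=W[red&near&(abs(W[...,2]-.014)<.006)];print("base visible",len(q),cv2.minAreaRect(q[:,:2].astype(np.float32)),q.min(0),q.max(0))
print("mat was (0.5133,-0.3347) 2.08 by top")
```

```text
rail 368 ((0.5140581727027893, -0.3326076567173004), (0.14683371782302856, 0.01593906246125698), 1.923590898513794) 0.20389158343922587
base visible 463 ((0.5142119526863098, -0.33169156312942505), (0.1503743827342987, 0.05457673221826553), 3.034304141998291) [ 0.43970144 -0.36278562  0.00820658] [ 0.58840932 -0.30338177  0.01991465]
mat was (0.5133,-0.3347) 2.08 by top
```

```bash
python3 -c "
from bench import job
print(job.sign_off())"
```

```text
the job is handed in; nothing more can be done
None
```

The whole job was done in the order asked and handed in at about 24.6 s of the 64 s allowed; no verdict is reported.

- **Abacus:** I lifted it by its top rail, stood it on the mat and let go with about 5 N of contact. The last top view shows it upright. It is within about 1 mm of the mat's centre lengthwise, 2–3 mm across, and within about 1° of square.
- **Selector:** I turned it about 131° counter-clockwise, the shorter way, to the yellow bead. The gripper's angle put the pointer at -67.4° (target -67.5°).
- **Button:** I pressed it straight in until it hit its stop at about 39 N. It then sprang back up in the pictures.
- **Everything else:** In the last pictures the mug, pen pot, mouse, glue stick and tin look where they were, by eye. The robot was touching nothing at hand-in.

Some checks disagreed:
- **Cameras:** The top and side cameras differ by about 4 mm in x, so I used the average.
- **Pointer angle:** Single pointer readings from the pictures gave -70° to -73°, though the difference between two pointer marks gave -67.4° (top) and -65.3° (side). I kept the gripper's angle.
- **Placing check:** One hand-picked edge in the side view suggested the abacus was 8 mm off before I let go. The depth data and the top view contradicted that, so I did not move it.

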